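# Set the lanes of a reagent tray with a spacer block

## Robot

A 7-joint arm with a two-finger parallel gripper is mounted at the origin on the work surface. World frame = base frame: x ahead of the robot, y to its left, z up, the work surface at z = 0. Lengths are in m, angles in rad, forces in N, time in s.
With the tool pointing down it reaches from about 0.4 to 0.875 m from the base axis. Payload 19.3 kg.
Tool frame: the origin (TCP) lies midway between the tips of the shut fingers; the grasp point (between the pads) lies 19 mm behind it; z points along the fingers, y is the line along which they close (so a half turn about z gives the same grasp; the last joint's range is limited). The gripper opens to 85 mm and grips with 20 to 120 N. Pads are 22 mm wide; open, the fingers measure 114 mm over their backs; the gripper's body (76 mm by 85 mm) begins 54 mm behind the grasp point. The pads swing forward as they close: fully open they stand 13 mm farther back than shut.
Start: joints at [-0.07, 0.521, -0.036, 1.599, 0.021, 1.021, -0.113], TCP at [0.625, -0, 0.231] pointing down, gripper open.
Joint ranges: [-2.91, 2.91], [-0.3, 2.13], [-1.5, 1.42], [0.17, 2.43], [-1.26, 4.41], [0.16, 1.93], [-2.52, 2.52]. Speed limits (rad/s): [1.89, 1.89, 2.39, 2.39, 3.01, 3.01, 3.01].

## Interface

Orientations are given as [roll, pitch, yaw] about the fixed x, y, z axes, in that order (R = Rz(yaw) Ry(pitch) Rx(roll)).
In Python, from workcell import telemetry, grab_frame, calibration, bot, outline_of, landmark_of gives the robot as it stands. The module is installed in compiled form; this text tells all that it offers.
- The arm moves only by the shell command python3 -m inch 'ROWS' [FORCE]. ROWS is JSON, a list of rows, each a list of 7 numbers: the shift along the tool's x, y, z in m, then the turn, a rotation vector about the tool's x, y, z in rad, then the closure, from 0 (fully open) to 1 (shut). A call has 1 to 5 rows; each row shifts and turns the commanded pose from where the row before left it, along the tool's axes as they then stand; what a row does not reach is not made up. A row lasts 1/10 s, in which the tool goes at most 50 mm and 8.59 degrees, less where a joint would pass 70% of its speed; a pose out of reach is approached as far as the arm can. A call is refused whole if a number of a shift passes 0.05 or a number of a turn 0.15, either way. A call with a gripper value outside its range is refused whole. The fingers move at their own pace and stop on an object; FORCE is the grip in N (left out, the last holds). Time passes only in rows, so rows that do not move let the fingers close. It gives the time, the measured TCP pose, the force, the opening and the grip force at its end, in the units of the state.
- telemetry.observe(): the state, without advancing time (a new reading comes with each control period).
- grab_frame(name): name is "scene" or "side" or "wrist"; returns the picture (420x560x3 uint8, red, green, blue); there is no depth.
- calibration(name): a dict with "fovy" (degrees; the focal length in pixels is half the picture's height over the tangent of half this angle, whatever the lens; pixels are square), "cx", "cy" (the principal point, pixels), "pose" (4x4, takes a point from camera to world coordinates). Camera axes: x right, y down, z forward; pixel columns grow to the right and rows downward; lengths in m; the calibration is good to about 2 mm. A picture is of the moment at which its call begins: read the wrist's pose just before it. calibration takes no time and is no camera call; for the wrist camera it gives the pose at the moment of the call.
- bot.job_done(): hands the job in; it is judged then, once.
Trained networks look in the newest picture that a camera, given by its name, has taken for a name from the list of things; names that differ only in an ending like _2 or _b are one class to them, and where a whole thing is asked for, a point or a joint stands for the part that bears it (a point fixed in the world has none). Each returns a list of dicts, best first, with "score" (0 to 1); they miss things now and then, are a little off and sometimes report something else, mostly with a low value. They report only what shows in the picture. A call takes as long as a camera call. They do not tell look-alikes from the thing itself.
- outline_of(label, camera): "region" (420x560 bool, what is visible of it) and "rect" ([left, top, right, bottom] in pixels, round what is visible of it).
- landmark_of(label, camera): "xy" ([column, row] in pixels: a listed point, or the origin of a listed thing).
The state is a dict: "clock": time; "qpos": joint angles; "qd": joint speeds; "joint_efforts": joint torques, N m; "position": TCP position; "tool_rot": TCP orientation; "force": force on the tool from outside, world axes, zero at the start; "moment": the same for the moment, N m; "grip_width": finger opening in m; "finger_force": force on a finger pad.
Only numpy, scipy, OpenCV 4.12 (cv2) and the standard library are available. Lean on these libraries where they do the work, as an engineer would, in place of code of your own. Each camera call takes 0.05 s, during which the arm holds its last target. There are 200 camera calls.

## Task

The three sliding dividers of the reagent tray stand too close together; make the first three lanes each exactly one spacer block wide. Take the spacer block and, starting at the tall end wall and working outward, push it gently all the way down into each lane with its flat face against the end wall (then against the divider you have just set), so that its sloped side wedges the next divider out, then press the flat face lightly home (a few newtons) and hold it there a moment before you draw it straight up and step to the next lane. Move the dividers with the block only, never force it or shift a divider already set, leave the bottles and everything else alone, and finally stand the block back upright on the bench clear of the tray.

Things in the scene. Friction and masses are not known exactly. Their poses are not given: they have to be found in the camera images.
- tray: Grey tray fixed to the bench, 134 mm (x) by 212 mm (y). Origin: on the bench, in the plane of the end wall's inner face, mid-length of that wall. +y runs from the end wall along the row of lanes, +x along the dividers. Tray floor 6 mm above the origin. Steel side rails 16 mm high at x = -64 and +64 mm, along y; a 30 mm high lip ends it at y = 198 mm. Lanes are centred on x = 0.
- end_wall: Tall fixed wall at the start of the row, part of the tray: 122 mm along x, 8 mm thick (y from -8 to 0), top 66 mm above the bench. Same origin and axes as the tray.
- div1 (a joint): First white divider: plate 112 mm along tray x, 8 mm thick, top 66 mm above the bench. It slides stiffly along tray y (about 6 N moves it) and stays where left. Value: distance, m, from the end wall's inner face to its near face (toward that wall); the far face is at value + 0.008. Each divider starts 4 to 8.5 mm short of its place: the next lane to set is then 27.5 to 32 mm wide.
- div2 (a joint): Second divider, like the first. Value: distance from the end wall's inner face to this divider's near face, m. The second lane is div2 - div1 - 0.008 wide.
- div3 (a joint): Third divider, like the first. Value: distance from the end wall's inner face to this divider's near face, m. The third lane is div3 - div2 - 0.008 wide.
- div1_near (a point): Middle of the top edge of the first divider's near face, 66 mm above the bench. Axes as the tray's.
- div2_near (a point): The same point on the second divider.
- div3_near (a point): The same point on the third divider.
- spacer: Loose 0.5 kg spacer standing on its nose. Black handle cap 92 (x) by 40 (y) mm, z 80 to 114; origin: under the cap centre, at underside height. Below it the aluminium block, 44 (x) by 36 (y): -y side flat, +y side upright above z 34, below sloping in to a 16 mm nose along the flat side. Flat face at y = -18 mm, give or take 4: clamped off centre, unmeasured. Turn its +y to the tray's +y.
- bottle1: Small amber bottle, 30 mm diameter, 70 mm high, standing loose on the tray floor beyond the third divider, at about y = 172 mm in the tray. Origin: centre of its underside. To be left alone.
- bottle2: A second such bottle beside it. To be left alone.
- mouse: Black computer mouse, 62 mm round, 32 mm high, loose on the bench. Origin: centre of its underside.
- slide_box: Blue slide box, 80 by 100 by 26 mm, loose on the bench. Origin: centre of its underside.
- jar: Glass jar with a lid, 60 mm diameter, 85 mm high, loose. Origin: centre of its underside.
- beaker: Open glass beaker, 68 mm diameter, 90 mm high, loose. Origin: centre of its underside.
- dish: Shallow clear dish, 90 mm diameter, 15 mm high, loose. Origin: centre of its underside.
Mind the look-alikes: they are no part of the job. What is shaped like the spacer but pink or yellow is not meant.

How it is judged:
On the way, in this order (a step that is already met when the one before it is completed fails the run):
1. the spacer block is fully down in lane 1 (underside within 5 mm of the tray floor), its flat face bearing on the end wall with more than 2 N, with the lane 36 mm wide to within 1.6 mm (z of spacer in the frame of tray below 0.011 m and y of spacer in the frame of tray between 0.01 and 0.026 m and contact force between spacer and end_wall above 2 N and value of joint div1 between 0.0344 and 0.0376 m), for 0.15 s.
2. the spacer block is fully down in lane 2 (underside within 5 mm of the tray floor), its flat face bearing on the first divider with more than 2 N, with the lane 36 mm wide to within 1.6 mm (z of spacer in the frame of tray below 0.011 m and y of spacer in the frame of tray between 0.054 and 0.07 m and contact force between spacer and div1 above 2 N and y of div2_near in the frame of div1_near between 0.0424 and 0.0456 m), for 0.15 s.
3. the spacer block is fully down in lane 3 (underside within 5 mm of the tray floor), its flat face bearing on the second divider with more than 2 N, with the lane 36 mm wide to within 1.6 mm (z of spacer in the frame of tray below 0.011 m and y of spacer in the frame of tray between 0.098 and 0.114 m and contact force between spacer and div2 above 2 N and y of div3_near in the frame of div2_near between 0.0424 and 0.0456 m), for 0.15 s.
At the end, for the whole second after the job is handed in: Each of the three lanes (end wall to first divider, first to second, second to third) is 36 mm wide to within 1.6 mm, and the spacer block stands upright (within 0.1 rad) and at rest on the bench, released, not touching the tray (value of joint div1 between 0.0344 and 0.0376 m and y of div2_near in the frame of div1_near between 0.0424 and 0.0456 m and y of div3_near in the frame of div2_near between 0.0424 and 0.0456 m and height (world z) of spacer between -0.004 and 0.006 m and angle between spacer's own z axis and vertical below 0.1 rad and contact force between spacer and tray below 0.05 N and linear speed of spacer below 0.02 m/s).
It fails at once if the block presses the end wall or a divider with more than 20 N (contact force between spacer and end_wall above 20 N or contact force between spacer and div1 above 20 N or contact force between spacer and div2 above 20 N or contact force between spacer and div3 above 20 N).
It fails at once if the fingers push on a divider or the end wall (more than 2 N) (contact force between the fingers and end_wall above 2 N or contact force between the fingers and div1 above 2 N or contact force between the fingers and div2 above 2 N or contact force between the fingers and div3 above 2 N).
It fails at once if a bottle in the tray is moved more than 15 mm (distance of any of bottle1, bottle2 from where it was at the start of the episode above 0.015 m).
It fails at once if the mouse, jar, beaker, dish or slide box is moved more than 15 mm (distance of any of mouse, jar, beaker, dish, slide_box from where it was at the start of the episode above 0.015 m).
It also fails if it takes over 72 s, if anything falls off the work surface, if the arm or the gripper's body presses on something with over 40 N, if the wrist force passes 120 N, or if a joint passes its speed limit or range.

## Working session

There is one attempt and no reset: what is moved stays moved. The work goes in short steps, Python scripts to look and compute and a shell command to move; the robot and the scene stay as the last step left them, time stands still between calls to the robot, and variables do not carry over. Pictures are saved under pics/ and viewed, at most 10 in all, crops included, and the job is handed in when it is done.

```bash
mkdir -p pics
cat > h.py <<'E'
import numpy as np, cv2
from workcell import telemetry, grab_frame, calibration, bot, outline_of, landmark_of
def ray(c,uv):
    k=calibration(c); f=210/np.tan(np.radians(k["fovy"])/2); P=np.array(k["pose"])
    d=P[:3,:3]@np.array([(uv[0]-k["cx"])/f,(uv[1]-k["cy"])/f,1]); return P[:3,3],d
def onz(c,uv,z):
    o,d=ray(c,uv); return o+d*(z-o[2])/d[2]
def proj(c,p):
    k=calibration(c); f=210/np.tan(np.radians(k["fovy"])/2); P=np.array(k["pose"])
    q=P[:3,:3].T@(np.array(p)-P[:3,3]); return np.array([k["cx"]+f*q[0]/q[2],k["cy"]+f*q[1]/q[2]])
def save(c,n):
    im=grab_frame(c); cv2.imwrite("pics/"+n,im[:,:,::-1]); return im
E
python3 - <<'E'
from h import *
s=telemetry.observe(); print(s)
a=save("scene","a.png");b=save("side","b.png")
cv2.imwrite("pics/ab.png",np.hstack([cv2.resize(a,(400,300)),cv2.resize(b,(400,300))])[:,:,::-1])
for c in("scene","side"):
    print(c,np.round(calibration(c)["pose"],3).tolist(),calibration(c)["fovy"])
    for n in("spacer","tray","div1_near","div2_near","div3_near"):
        for r in landmark_of(n,c)[:3]:
            z={"spacer":0,"tray":0}.get(n,.066)
            print(n,round(r["score"],2),np.round(r["xy"]),np.round(onz(c,r["xy"],z),3))
E
```

```text
{'clock': 0.0, 'qpos': array([-0.07017196,  0.52203562, -0.03631632,  1.59998203,  0.02118938,
        1.02109981, -0.11283681]), 'qd': array([-0.00231567, -0.00193724,  0.00265396, -0.00135808,  0.00014604,
       -0.00051203,  0.00066668]), 'joint_efforts': array([-4.24098413e-03, -9.27110124e+01,  1.97758444e+00, -3.69928443e+01,
        1.76317629e-02,  8.19846697e-03, -6.58496788e-05]), 'position': array([ 6.24671434e-01, -5.72611551e-05,  2.30721695e-01]), 'tool_rot': array([-3.14045508e+00,  7.74255557e-05,  1.57070592e+00]), 'force': array([-0.42852416, -0.66469357, -1.4929488 ]), 'moment': array([ 0.02025037, -0.04725607,  0.03505766]), 'finger_force': 0.0, 'grip_width': 0.08520078288617919}
scene [[0.022, 0.688, -0.726, 1.345], [1.0, -0.028, 0.004, -0.022], [-0.017, -0.725, -0.688, 0.799], [0.0, 0.0, 0.0, 1.0]] 47.215368576815905
spacer 0.89 [362. 165.] [0.385 0.208 0.   ]
spacer 0.88 [317. 274.] [0.732 0.06  0.   ]
spacer 0.59 [367. 204.] [ 0.53   0.197 -0.   ]
tray 0.84 [225. 199.] [ 0.499 -0.142  0.   ]
tray 0.66 [237. 180.] [ 0.431 -0.116  0.   ]
div1_near 0.84 [238. 182.] [ 0.512 -0.106  0.066]
div2_near 0.82 [256. 180.] [ 0.507 -0.064  0.066]
div2_near 0.41 [228. 196.] [ 0.56  -0.126  0.066]
div3_near 0.49 [275. 181.] [ 0.513 -0.02   0.066]
side [[-0.994, -0.072, 0.085, 0.431], [-0.111, 0.704, -0.702, 0.864], [-0.009, -0.707, -0.707, 0.958], [0.0, 0.0, 0.0, 1.0]] 50.819439601108485
spacer 0.94 [221. 250.] [0.723 0.07  0.   ]
spacer 0.74 [335. 306.] [0.394 0.221 0.   ]
spacer 0.57 [280. 292.] [0.539 0.195 0.   ]
tray 0.62 [306. 205.] [ 0.498 -0.143  0.   ]
div1_near 0.91 [301. 200.] [ 0.51  -0.092  0.066]
div2_near 0.67 [297. 206.] [ 0.519 -0.066  0.066]
div3_near 0.85 [298. 218.] [ 0.511 -0.015  0.066]
```

View pics/a.png

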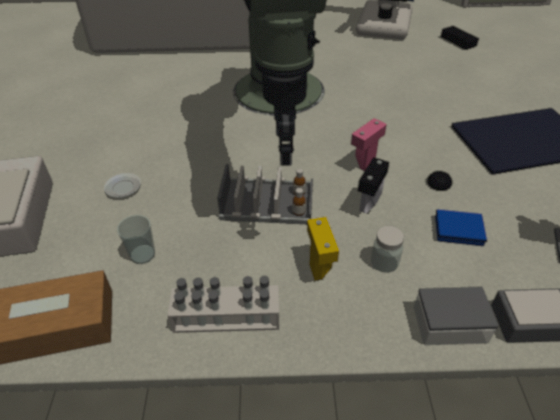

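View pics/b.png

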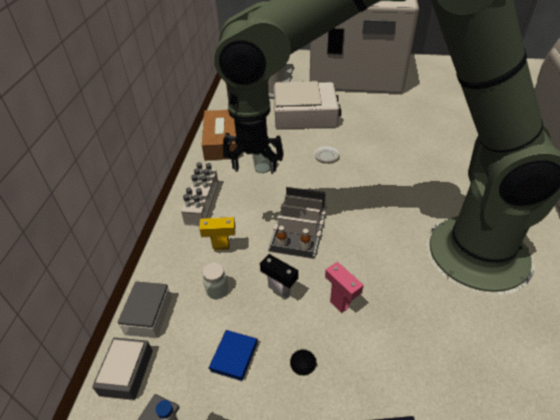

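The networks return three spacer-like candidates in the scene view: pink (367,140), black-capped (373,180) and yellow (323,245). The description calls for a black cap on aluminium, so I choose the one at (373,180). Next is a close crop to check it.

Run:
```python
from h import *
a=cv2.imread("pics/a.png");b=cv2.imread("pics/b.png")
A=cv2.resize(a[140:230,330:420],(400,400),interpolation=cv2.INTER_CUBIC)
B=cv2.resize(b[245:315,240:310],(400,400),interpolation=cv2.INTER_CUBIC)
cv2.imwrite("pics/c.png",np.hstack([A,B]))
```

```text
(no output)
```

View pics/c.png

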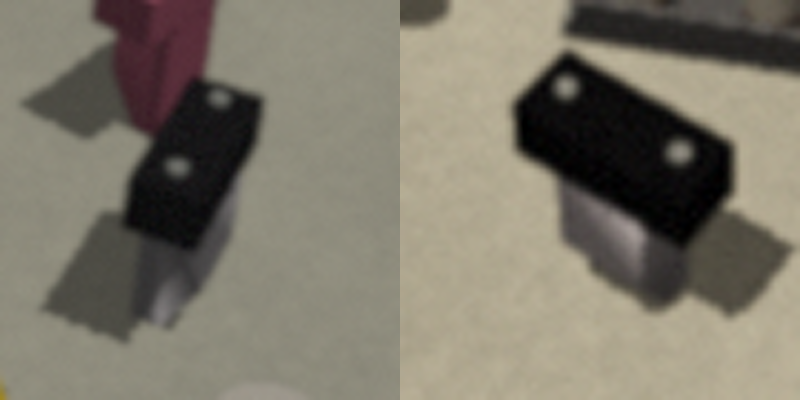

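Run:
```python
from h import *
for c,ps in(("scene",[(379.5,161.8),(369.8,177.4)]),("side",[(269.2,260.2),(289,271.6)])):
    p=[onz(c,q,.114) for q in ps]; d=p[0]-p[1]
    if d[0]>0:d=-d
    print(c,np.round(p,3),np.round(np.mean(p,0),3),np.degrees(np.arctan2(-d[1],-d[0])))
for c in("scene","side"):
  grab_frame(c)
  for n in("tray","end_wall","mouse","jar","dish","beaker","slide_box"):
    for r in landmark_of(n,c)[:2]: print(c,n,round(r["score"],2),np.round(onz(c,r["xy"],0),3))
```

```text
scene [[0.512 0.215 0.114]
 [0.564 0.185 0.114]] [0.538 0.2   0.114] -30.133916544530514
side [[0.564 0.183 0.114]
 [0.512 0.213 0.114]] [0.538 0.198 0.114] -29.78709699603969
scene tray 0.91 [ 0.488 -0.139  0.   ]
scene end_wall 0.94 [ 0.494 -0.132 -0.   ]
scene end_wall 0.23 [0.618 0.387 0.   ]
scene mouse 0.92 [0.458 0.392 0.   ]
scene jar 0.7 [0.47 0.04 0.  ]
scene jar 0.6 [0.699 0.204 0.   ]
scene dish 0.77 [ 0.464 -0.399  0.   ]
scene beaker 0.61 [ 0.67  -0.311 -0.   ]
scene slide_box 0.84 [0.628 0.395 0.   ]
side tray 0.9 [ 0.506 -0.154  0.   ]
side end_wall 0.81 [ 0.495 -0.129  0.   ]
side mouse 0.63 [0.458 0.388 0.   ]
side jar 0.75 [0.712 0.204 0.   ]
side dish 0.69 [ 0.454 -0.389  0.   ]
side beaker 0.48 [ 0.666 -0.329  0.   ]
side slide_box 0.6 [0.621 0.386 0.   ]
side slide_box 0.54 [0.715 0.198 0.   ]
```

The crop confirms black cap with an aluminium block, its slope on the far (+y) side. The cap centre is about (0.538, 0.199), with the spacer x axis at -30°. I'll look with the wrist camera before setting off, in case it shows the tray.

```bash
python3 - <<'E'
from h import *
k=calibration("wrist");print(np.round(k["pose"],3).tolist(),k["fovy"])
grab_frame("wrist")
for n,z in(("div1_near",.066),("div2_near",.066),("div3_near",.066),("tray",0)):
    for r in landmark_of(n,"wrist")[:2]: print(n,round(r["score"],2),np.round(r["xy"]),np.round(onz("wrist",r["xy"],z),4))
E
python3 -m inch '[[0.04,-0.0175,0,0,0,0,0],[0.04,-0.0175,0,0,0,0,0],[0.04,-0.0175,0,0,0,0,0],[0.04,-0.0175,0,0,0,0,0],[0.04,-0.0175,0,0,0,0,0]]'
python3 -m inch '[[0,0,0,0,0,-0.15,0],[0,0,0,0,0,-0.15,0],[0,0,0,0,0,-0.15,0],[0,0,0,0,0,-0.15,0],[0,0,0,0,0,-0.15,0]]'
python3 -m inch '[[0,0,0,0,0,-0.15,0],[0,0,0,0,0,-0.147,0],[0,0,0,0,0,0,0],[0,0,0,0,0,0,0]]'
python3 - <<'E'
from h import *
save("wrist","w1.png")
for r in landmark_of("spacer","wrist")[:2]: print(r["score"],r["xy"],onz("wrist",r["xy"],0))
E
```

```text
[[1.0, 0.0, -0.0, 0.625], [0.0, -0.957, -0.291, 0.074], [-0.0, 0.291, -0.957, 0.374], [0.0, 0.0, 0.0, 1.0]] 71.53707574358997
div1_near 0.69 [184. 281.] [ 0.5082 -0.1081  0.066 ]
div3_near 0.97 [183. 208.] [ 0.516  -0.0169  0.066 ]
tray 0.96 [198. 275.] [ 0.5042 -0.1364  0.    ]
clock: 2.15
position: [0.5366, 0.2014, 0.2314]
tool_rot: [3.141, -0.0, 1.571]
force: [0.2, 1.3, 0.4]
grip_width: 0.0851
finger_force: 0.0
clock: 2.65
position: [0.5375, 0.2, 0.2314]
tool_rot: [3.141, 0.0, 2.327]
force: [-0.1, -0.4, 0.4]
grip_width: 0.0854
finger_force: 0.0
clock: 3.05
position: [0.5376, 0.1998, 0.2313]
tool_rot: [3.142, -0.0, 2.613]
force: [1.2, -0.0, -0.9]
grip_width: 0.085
finger_force: 0.0
0.82 [282.1, 182.9] [0.53941915 0.19884103 0.        ]
0.82 [267.8, 326.6] [7.20952896e-01 6.79497802e-02 5.55111512e-17]
```

View pics/w1.png

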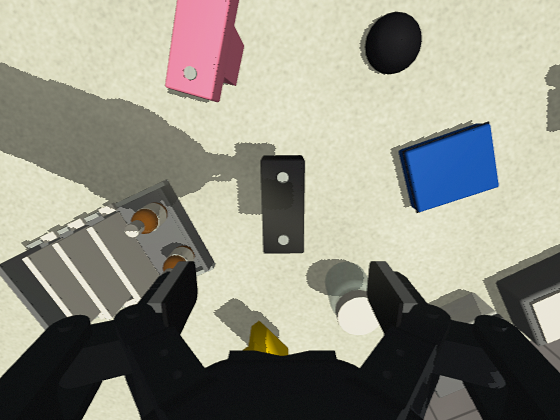

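The wrist view shows the black cap squarely aligned, with screws at (283,177) and (283,240). Now I measure the tray edges from this view and the cap offset, then descend.

Run:
```python
from h import *
p=[onz("wrist",q,.114) for q in((283,177),(283,240))]; m=np.mean(p,0)
d=p[1]-p[0];print(np.round(p,4),m,np.degrees(np.arctan2(d[1],d[0])))
for q in ((261,205),(304,205)): print(np.round(onz("wrist",q,.114),4))
s=telemetry.observe();y=s["tool_rot"][2];e=m-s["position"]
tx=np.array([np.cos(y),np.sin(y)]);ty=np.array([np.sin(y),-np.cos(y)])
print("tool shift",tx@e[:2],ty@e[:2])
for n,z in(("div1_near",.066),("div2_near",.066),("div3_near",.066),("tray",0)):
    for r in landmark_of(n,"wrist")[:1]: print(n,round(r["score"],2),np.round(r["xy"]),np.round(onz("wrist",r["xy"],z),4))
```

```text
[[0.5151 0.2138 0.114 ]
 [0.568  0.1831 0.114 ]] [0.54154239 0.19844794 0.114     ] -30.146525653047657
[0.5275 0.183  0.114 ]
[0.5475 0.2175 0.114 ]
tool shift -0.0042437728484081404 0.0007539310718965989
div1_near 0.93 [ 49. 294.] [ 0.5042 -0.1072  0.066 ]
div2_near 0.81 [ 79. 284.] [ 0.5126 -0.0667  0.066 ]
div3_near 0.7 [114. 269.] [ 0.5174 -0.0169  0.066 ]
tray 0.75 [ 69. 276.] [ 0.5037 -0.1353  0.    ]
```

```bash
python3 -m inch '[[-0.003,0,0.04,0,0,0,0],[0,0,0.04,0,0,0,0],[0,0,0.04,0,0,0,0],[0,0,0.032,0,0,0,0],[0,0,0,0,0,0,0]]' 60
python3 -m inch '[[0,0,0,0,0,0,1],[0,0,0,0,0,0,1],[0,0,0,0,0,0,1],[0,0,0,0,0,0,1],[0,0,0,0,0,0,1]]' 60
python3 -m inch '[[0,0,0,0,0,0,1],[0,0,0,0,0,0,1],[0,0,0,0,0,0,1],[0,0,-0.03,0,0,0,1],[0,0,-0.05,0,0,0,1]]' 60
```

```text
clock: 3.85
position: [0.538, 0.1977, 0.0758]
tool_rot: [-3.137, -0.004, 2.618]
force: [-0.8, -0.0, 1.1]
grip_width: 0.0855
finger_force: 0.0
clock: 4.35
position: [0.541, 0.1988, 0.0811]
tool_rot: [3.14, 0.002, 2.618]
force: [-2.4, -0.8, 11.8]
grip_width: 0.0395
finger_force: 59.0
clock: 4.85
position: [0.5385, 0.1978, 0.1586]
tool_rot: [-3.138, -0.003, 2.618]
force: [1.0, 0.4, -4.0]
grip_width: 0.0393
finger_force: 64.1
```

```bash
python3 -m inch '[[0,0,-0.05,0,0,0,1],[0,0,-0.05,0,0,0,1],[0,0,0,0,0,0,1]]'
python3 -m inch '[[-0.039,-0.035,0,0,0,0,1],[-0.039,-0.035,0,0,0,0,1],[-0.039,-0.035,0,0,0,0,1],[-0.039,-0.035,0,0,0,0,1],[-0.039,-0.035,0,0,0,0,1]]'
python3 -m inch '[[0,0,0,0,0,-0.13,1],[0,0,0,0,0,-0.13,1],[0,0,0,0,0,-0.13,1],[0,0,0,0,0,0,1],[0,0,0,0,0,0,1]]'
python3 - <<'E'
from h import *
s=telemetry.observe();print(s["position"],s["tool_rot"],s["force"])
a=save("wrist","w2.png")
for n,z in(("div1_near",.066),("div2_near",.066),("div3_near",.066),("tray",0)):
    for r in landmark_of(n,"wrist")[:1]: print(n,round(r["score"],2),np.round(r["xy"]),np.round(onz("wrist",r["xy"],z),4))
b=save("side","b2.png")
c=proj("side",s["position"]-[0,0,.04]).astype(int);print(c)
B=b[c[1]-40:c[1]+65,max(c[0]-70,0):c[0]+70]
cv2.imwrite("pics/d.png",np.hstack([cv2.resize(a,(480,360)),cv2.resize(B,(320,240)).repeat(1,0)[:360] if 0 else cv2.copyMakeBorder(cv2.resize(B,(320,240)),0,120,0,0,0)])[:,:,::-1])
E
```

```text
clock: 5.15
position: [0.5423, 0.1996, 0.2665]
tool_rot: [3.133, 0.006, 2.617]
force: [0.6, 0.1, -5.7]
grip_width: 0.0389
finger_force: 64.4
clock: 5.65
position: [0.6176, -0.0413, 0.2592]
tool_rot: [-3.141, -0.0, 2.618]
force: [1.4, 0.5, -4.4]
grip_width: 0.039
finger_force: 64.2
clock: 6.15
position: [0.6174, -0.0394, 0.2591]
tool_rot: [-3.142, -0.0, 3.004]
force: [0.5, 0.1, -4.2]
grip_width: 0.0392
finger_force: 64.3
[ 0.6174193  -0.03936076  0.25910318] [-3.14155563e+00 -3.89648929e-04  3.00352004e+00] [ 0.47151786  0.08658952 -4.18304346]
div1_near 0.8 [201.  96.] [ 0.5058 -0.1116  0.066 ]
div2_near 0.77 [245.  98.] [ 0.5139 -0.0653  0.066 ]
div3_near 0.9 [288.  95.] [ 0.5173 -0.0188  0.066 ]
tray 0.9 [196. 102.] [ 0.5047 -0.1362  0.    ]
[259 168]
```

View pics/d.png

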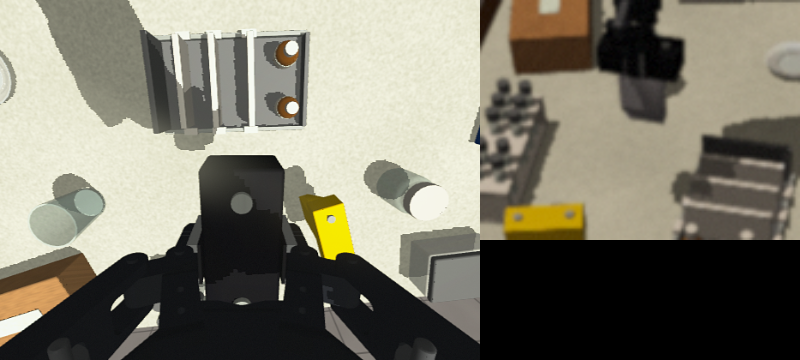

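```bash
cat >> h.py <<'E'
def rect(im,z,x0=.40,x1=.62,y0=-.17,y1=.09,s=2000):
    # output: cols = world y, rows = world x
    W,H=int((y1-y0)*s),int((x1-x0)*s)
    src=np.float32([proj("wrist",(x,y,z)) for x,y in((x0,y0),(x0,y1),(x1,y1),(x1,y0))])
    return cv2.warpPerspective(im,cv2.getPerspectiveTransform(src,np.float32([[0,0],[W,0],[W,H],[0,H]])),(W,H)),(x0,y0,s)
E
python3 - <<'E'
from h import *
a=cv2.imread("pics/w2.png")
r,(x0,y0,s)=rect(a,.066)
m=((r.min(2)>215)*255).astype(np.uint8)
n,l,st,_=cv2.connectedComponentsWithStats(m)
for i in range(1,n):
    if st[i,4]<600: continue
    pts=np.argwhere(l==i)[:,::-1].astype(np.float32)
    (cx,cy),(w,h),an=cv2.minAreaRect(pts)
    if max(w,h)<120: continue
    vx,vy,_,_=cv2.fitLine(pts,cv2.DIST_HUBER,0,.01,.01).ravel()
    print("div centre x,y",round(x0+cy/s,4),round(y0+cx/s,4),"size mm",round(w/2,1),round(h/2,1),"yaw",np.degrees(np.arctan(-vx/vy) if 0 else np.arctan(vx/vy)))
b=save("scene","s2.png");p=telemetry.observe()["position"]
c=proj("scene",p-[0,0,.05]).astype(int);print(c)
B=cv2.resize(b[c[1]-40:c[1]+50,c[0]-40:c[0]+50],(300,300),interpolation=cv2.INTER_CUBIC)[:,:,::-1]
r2=cv2.resize(r,(480,400)); out=np.zeros((400,790,3),np.uint8);out[:,:480]=r2;out[:300,490:]=B;cv2.imwrite("pics/e.png",out)
E
```

```text
div centre x,y 0.4648 -0.0983 size mm 87.1 45.3 yaw 5.7147818
div centre x,y 0.4846 -0.0529 size mm 117.9 47.6 yaw -4.6450114
div centre x,y 0.5421 0.0177 size mm 169.1 154.1 yaw 88.07585
[264 161]
```

View pics/e.png

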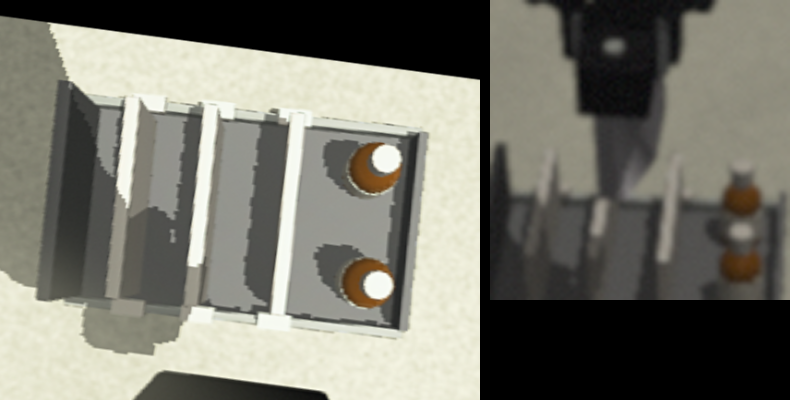

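The scene crop shows the narrow nose on the left and the slope on the right (+y), so the orientation is right. The rectified view shows the tray turned about -5°, with the end wall top running from (65,85) to (42,298). Next I fit the edges.

```bash
cat >> h.py <<'E'
def edges(im,lines,z=.066,win=9):
    r,(x0,y0,s)=rect(im,z); g=cv2.GaussianBlur(cv2.cvtColor(r,cv2.COLOR_BGR2GRAY).astype(np.float32),(0,0),1.2)
    G=cv2.Sobel(g,cv2.CV_32F,1,0)
    for name,(c0,r0,c1,r1),sg in lines:
        pts=[]
        for q in range(int(min(r0,r1))+6,int(max(r0,r1))-6,2):
            c=int(c0+(c1-c0)*(q-r0)/(r1-r0)); w=G[q,c-win:c+win+1]*sg; i=w.argmax()
            if w[i]>25 and 0<i<2*win: pts.append((c-win+i+.5*(w[i-1]-w[i+1])/(w[i-1]+w[i+1]-2*w[i]),q))
        vx,vy,px,py=cv2.fitLine(np.float32(pts),cv2.DIST_HUBER,0,.01,.01).ravel()
        t=vx/vy; X=.508; print(name,len(pts),"yaw",round(float(np.degrees(np.arctan(t))),2),"y at x=.508:",round(float(y0+(px+t*((X-x0)*s-py))/s),4))
E
python3 - <<'E'
from h import *
a=cv2.imread("pics/w2.png")
f=lambda c0,r0,c1,r1:(c0/.923,r0/.909,c1/.923,r1/.909)
edges(a,[("wall_out",f(62,85,38,298),-1),("wall_in",f(74,90,53,298),-1),("wall_in+",f(74,90,53,298),1),("d1near",f(127,105,110,300),1),("d2near",f(204,108,187,300),1),("d2far",f(218,108,201,300),-1),("d3near",f(290,113,272,312),1),("d3far",f(304,113,287,312),-1),("lip",f(415,130,395,325),-1)])
E
```

```text
wall_out 111 yaw -5.83 y at x=.508: -0.1454
wall_in 108 yaw -5.83 y at x=.508: -0.1378
wall_in+ 6 yaw 20.69 y at x=.508: -0.1093
d1near 102 yaw -5.78 y at x=.508: -0.1077
d2near 100 yaw -5.73 y at x=.508: -0.0648
d2far 100 yaw -5.94 y at x=.508: -0.057
d3near 104 yaw -5.8 y at x=.508: -0.0172
d3far 99 yaw -5.88 y at x=.508: -0.0093
lip 92 yaw -5.83 y at x=.508: 0.0484
```

```bash
python3 -m inch '[[0,0,0,0,0,-0.036,1],[0.034,-0.028,0,0,0,0,1],[0.034,-0.028,0,0,0,0,1],[0.034,-0.028,0,0,0,0,1],[0,0,0,0,0,0,1]]'
python3 -m inch '[[0,0,0.03,0,0,0,1],[0,0,0.03,0,0,0,1],[0,0,0.02,0,0,0,1],[0,0,0,0,0,0,1],[0,0,0,0,0,0,1]]'
cat > st.py <<'E'
from h import *
import sys
s=telemetry.observe();a=np.radians(-5.83);p=s["position"];f=s["force"]
ex=np.array([np.cos(a),np.sin(a)]);ey=np.array([-np.sin(a),np.cos(a)]);d=p[:2]-[.505,-.1375]
print("t",round(float(s["clock"]),2),"tray xy mm",np.round([ex@d*1e3,ey@d*1e3],2),"z",round(float(p[2])*1e3,2),"F tray xyz",np.round([ex@f[:2],ey@f[:2],f[2]],2),"rpy",np.round(s["tool_rot"],4))
E
python3 st.py
python3 - <<'E'
from h import *
a=save("wrist","w3.png");b=save("scene","s3.png")
c=proj("scene",(.51,-.09,.08)).astype(int)
B=cv2.resize(b[c[1]-45:c[1]+45,c[0]-45:c[0]+45],(400,400),interpolation=cv2.INTER_CUBIC)
o=np.zeros((400,800,3),np.uint8);o[:300,:400]=cv2.resize(a,(400,300));o[:,400:]=B
cv2.imwrite("pics/g.png",o[:,:,::-1])
E
```

```text
clock: 7.0
position: [0.504, -0.1166, 0.2595]
tool_rot: [-3.139, -0.002, 3.038]
force: [2.0, 0.6, -4.8]
grip_width: 0.0394
finger_force: 64.1
clock: 7.5
position: [0.5083, -0.1127, 0.1799]
tool_rot: [3.141, 0.0, 3.044]
force: [0.4, 2.0, -4.4]
grip_width: 0.0393
finger_force: 64.1
t 7.5 tray xy mm [ 0.78 25.03] z 179.91 F tray xyz [ 0.23  1.99 -4.44] rpy [3.1415e+00 2.0000e-04 3.0437e+00]
```

View pics/g.png

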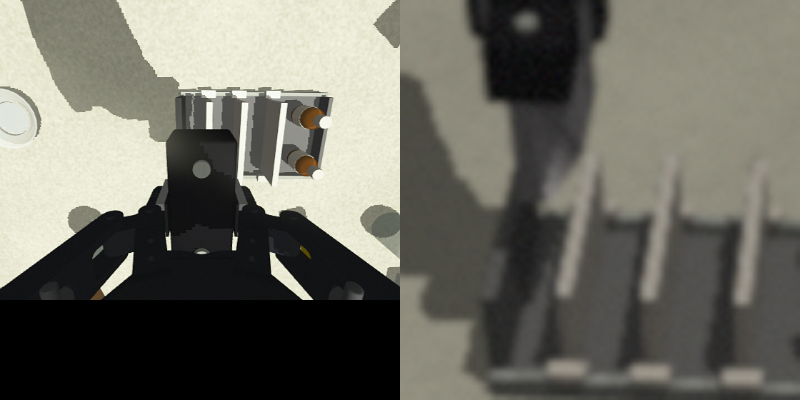

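The wrist view shows the cap over the first lane. In the scene crop the nose tip at about (535,205) is between the end wall and div1. I'll lower it gently and feel for contact.

```bash
python3 -m inch '[[0,0,0.015,0,0,0,1],[0,0,0.01,0,0,0,1],[0,0,0.005,0,0,0,1],[0,0,0.003,0,0,0,1],[0,0,0.003,0,0,0,1]]' >/dev/null; python3 st.py
python3 -m inch '[[0,0,0.003,0,0,0,1],[0,0,0.003,0,0,0,1],[0,0,0.003,0,0,0,1],[0,0,0.002,0,0,0,1],[0,0,0,0,0,0,1]]' >/dev/null; python3 st.py
python3 -m inch '[[0,0,0,0,0,0,1],[0,-0.001,0,0,0,0,1]]' >/dev/null; python3 st.py
python3 -m inch '[[0,-0.0005,0,0,0,0,1],[0,-0.0005,0,0,0,0,1]]' >/dev/null; python3 st.py
```

```text
t 8.1 tray xy mm [ 0.73 24.91] z 143.48 F tray xyz [-0.35  0.1  -5.1 ] rpy [-3.1416e+00  5.0000e-04  3.0438e+00]
t 8.6 tray xy mm [ 0.94 23.84] z 132.62 F tray xyz [ 1.   -6.25  0.5 ] rpy [-3.1404e+00  1.2000e-03  3.0429e+00]
t 8.8 tray xy mm [ 0.9  23.41] z 132.6 F tray xyz [ 0.56 -0.92 -2.85] rpy [-3.1411e+00  1.1000e-03  3.0433e+00]
t 9.0 tray xy mm [ 0.43 22.95] z 132.23 F tray xyz [ 1.02 -0.46 -4.27] rpy [ 3.1414e+00 -1.0000e-04  3.0438e+00]
```

```bash
python3 -m inch '[[0,-0.001,0,0,0,0,1],[0,-0.001,0,0,0,0,1],[0,0,0,0,0,0,1]]' >/dev/null; python3 st.py
for i in 1 2 3; do :; done
python3 -m inch '[[0,-0.001,0,0,0,0,1],[0,0,0,0,0,0,1]]' >/dev/null; python3 st.py
python3 -m inch '[[0,-0.001,0,0,0,0,1],[0,0,0,0,0,0,1]]' >/dev/null; python3 st.py
```

```text
t 9.3 tray xy mm [ 0.31 20.8 ] z 132.19 F tray xyz [-0.03 -0.37 -4.06] rpy [ 3.1416e+00 -3.0000e-04  3.0437e+00]
t 9.5 tray xy mm [ 0.41 19.76] z 132.26 F tray xyz [-0.53  0.69 -4.55] rpy [-3.1416e+00 -1.0000e-04  3.0437e+00]
t 9.7 tray xy mm [ 0.46 18.72] z 132.29 F tray xyz [-0.36  0.17 -4.75] rpy [-3.1415 -0.      3.0436]
```

```bash
python3 -m inch '[[0,-0.0007,0,0,0,0,1],[0,0,0,0,0,0,1]]' >/dev/null; python3 st.py
python3 -m inch '[[0,-0.0007,0,0,0,0,1],[0,0,0,0,0,0,1]]' >/dev/null; python3 st.py
python3 -m inch '[[0,-0.0005,0,0,0,0,1],[0,0,0,0,0,0,1]]' >/dev/null; python3 st.py
```

```text
t 9.9 tray xy mm [ 0.48 18.07] z 132.3 F tray xyz [ 0.55 -0.89 -4.75] rpy [-3.1416  0.      3.0437]
t 10.1 tray xy mm [ 0.47 17.38] z 132.29 F tray xyz [-0.61 -0.49 -3.97] rpy [-3.1416 -0.      3.0437]
t 10.3 tray xy mm [ 0.47 16.9 ] z 132.29 F tray xyz [-0.66  0.37 -4.7 ] rpy [-3.1416 -0.      3.0437]
```

```bash
python3 -m inch '[[0,-0.0007,0,0,0,0,1],[0,0,0,0,0,0,1]]' >/dev/null; python3 st.py
python3 -m inch '[[0,-0.0007,0,0,0,0,1],[0,0,0,0,0,0,1]]' >/dev/null; python3 st.py
python3 -m inch '[[0,-0.0005,0,0,0,0,1],[0,0,0,0,0,0,1]]' >/dev/null; python3 st.py
python3 -m inch '[[0,-0.0005,0,0,0,0,1],[0,0,0,0,0,0,1]]' >/dev/null; python3 st.py
```

```text
t 10.5 tray xy mm [ 0.5  16.37] z 132.31 F tray xyz [ 0.04  1.74 -3.9 ] rpy [3.1414 0.     3.0437]
t 10.7 tray xy mm [ 0.54 16.24] z 132.35 F tray xyz [-1.38  5.33 -4.59] rpy [3.1408e+00 1.0000e-04 3.0441e+00]
t 10.9 tray xy mm [ 0.53 16.14] z 132.32 F tray xyz [-0.67  7.06 -2.95] rpy [3.1403 0.     3.0444]
t 11.1 tray xy mm [ 0.54 16.02] z 132.33 F tray xyz [-1.    9.11 -2.71] rpy [3.1399 0.     3.0445]
```

```bash
python3 -m inch '[[0,0.001,0,0,0,0,1],[0,0.0009,0,0,0,0,1],[0,0,0.003,0,0,0,1],[0,0,0.003,0,0,0,1],[0,0,0,0,0,0,1]]' >/dev/null; python3 st.py
python3 -m inch '[[0,0,0.002,0,0,0,1],[0,0,0.002,0,0,0,1],[0,0,0.001,0,0,0,1]]' >/dev/null; python3 st.py
python3 -m inch '[[0,0,0.002,0,0,0,1],[0,0,0.002,0,0,0,1],[0,0,0.001,0,0,0,1]]' >/dev/null; python3 st.py
```

```text
t 11.6 tray xy mm [ 0.33 16.45] z 125.81 F tray xyz [ 0.42  1.24 -5.15] rpy [ 3.1415e+00 -5.0000e-04  3.0438e+00]
t 11.9 tray xy mm [ 0.43 16.42] z 121.1 F tray xyz [-0.05  2.13 -2.34] rpy [-3.1416e+00 -1.0000e-04  3.0437e+00]
t 12.2 tray xy mm [ 1.2  16.36] z 116.98 F tray xyz [-1.33 -0.1  12.51] rpy [-3.1413e+00  1.7000e-03  3.0434e+00]
```

```bash
python3 -m inch '[[0,0.0005,0,0,0,0,1],[0,0,0.001,0,0,0,1]]' >/dev/null; python3 st.py
python3 -m inch '[[0,0,0.001,0,0,0,1],[0,0,0.001,0,0,0,1]]' >/dev/null; python3 st.py
python3 -m inch '[[0,0,0.001,0,0,0,1],[0,0,0.001,0,0,0,1]]' >/dev/null; python3 st.py
python3 -m inch '[[0,0,0.001,0,0,0,1],[0,0,0.001,0,0,0,1]]' >/dev/null; python3 st.py
```

```text
t 12.4 tray xy mm [ 1.22 16.43] z 116.08 F tray xyz [-0.54 -1.33 11.52] rpy [-3.1408e+00  1.7000e-03  3.0432e+00]
t 12.6 tray xy mm [ 1.19 16.48] z 113.92 F tray xyz [ 1.97 -1.54  1.89] rpy [-3.1409e+00  1.7000e-03  3.0433e+00]
t 12.8 tray xy mm [ 0.86 16.5 ] z 111.49 F tray xyz [ 1.   -3.98  4.39] rpy [-3.1411e+00  9.0000e-04  3.0433e+00]
t 13.0 tray xy mm [ 0.28 16.54] z 109.05 F tray xyz [ 1.55 -4.29 -1.12] rpy [-3.1412e+00 -5.0000e-04  3.0434e+00]
```

```bash
python3 -m inch '[[0,0,0.003,0,0,0,1],[0,0,0.003,0,0,0,1],[0,0,0.003,0,0,0,1],[0,0,0.003,0,0,0,1],[0,0,0.003,0,0,0,1]]' >/dev/null; python3 st.py
python3 -m inch '[[0,0,0.002,0,0,0,1],[0,0,0.001,0,0,0,1],[0,0,0,0,0,0,1]]' >/dev/null; python3 st.py
python3 -m inch '[[0,0,0.001,0,0,0,1],[0,0,0.001,0,0,0,1],[0,0,0,0,0,0,1]]' >/dev/null; python3 st.py
```

```text
t 13.5 tray xy mm [ 0.02 16.59] z 93.76 F tray xyz [ 1.33 -5.66 -0.21] rpy [-3.1412e+00 -1.0000e-03  3.0435e+00]
t 13.8 tray xy mm [-0.05 16.57] z 90.69 F tray xyz [ 0.56 -5.85 -4.79] rpy [-3.1413e+00 -1.2000e-03  3.0434e+00]
t 14.1 tray xy mm [ 0.02 16.56] z 88.77 F tray xyz [ 0.24 -6.   -3.58] rpy [-3.1412e+00 -1.1000e-03  3.0434e+00]
```

```bash
python3 -m inch '[[0,-0.0007,0.001,0,0,0,1],[0,-0.0007,0,0,0,0,1],[0,0,0,0,0,0,1]]' >/dev/null; python3 st.py
python3 -m inch '[[0,-0.0005,0,0,0,0,1],[0,0,0,0,0,0,1]]' >/dev/null; python3 st.py
python3 -m inch '[[0,-0.0005,0,0,0,0,1],[0,0,0,0,0,0,1]]' >/dev/null; python3 st.py
```

```text
t 14.4 tray xy mm [ 0.09 16.34] z 87.84 F tray xyz [ 0.76  3.99 -8.35] rpy [ 3.1406e+00 -9.0000e-04  3.0444e+00]
t 14.6 tray xy mm [ 0.06 16.21] z 87.87 F tray xyz [ 0.04  6.8  -8.61] rpy [ 3.1402e+00 -1.0000e-03  3.0446e+00]
t 14.8 tray xy mm [ 0.07 16.17] z 87.88 F tray xyz [ 0.21 10.03 -8.85] rpy [ 3.1398e+00 -9.0000e-04  3.0449e+00]
```

```bash
python3 -m inch '[[0,0.001,0,0,0,0,1],[0,0,0,0,0,0,1],[0,0,0,0,0,0,1]]' >/dev/null; python3 st.py
python3 -m inch '[[0,0.0007,0,0,0,0,1],[0,0,0,0,0,0,1]]' >/dev/null; python3 st.py
python3 -m inch '[[0,0,-0.003,0,0,0,1],[0,0,-0.006,0,0,0,1],[0,0,-0.01,0,0,0,1]]' >/dev/null; python3 st.py
```

```text
t 15.1 tray xy mm [ 0.08 16.3 ] z 87.95 F tray xyz [ -1.07   5.31 -10.93] rpy [ 3.1408e+00 -9.0000e-04  3.0443e+00]
t 15.3 tray xy mm [ 0.19 16.37] z 88.1 F tray xyz [-1.69  3.98 -9.13] rpy [ 3.1415e+00 -7.0000e-04  3.0439e+00]
t 15.6 tray xy mm [ 0.33 16.36] z 107.72 F tray xyz [-0.05  3.87 -7.53] rpy [ 3.1414e+00 -5.0000e-04  3.0439e+00]
```

```bash
python3 -m inch '[[0,0,-0.02,0,0,0,1],[0,0,-0.02,0,0,0,1],[0,0,-0.025,0,0,0,1],[0,0,0,0,0,0,1],[0,0,0,0,0,0,1]]' >/dev/null; python3 st.py
python3 -m inch '[[0,0.016,0,0,0,0,1],[0,0.016,0,0,0,0,1],[0,0.016,0,0,0,0,1],[0,0,0,0,0,0,1],[0,0,0,0,0,0,1]]' >/dev/null; python3 st.py
python3 - <<'E'
from h import *
a=save("wrist","w4.png")[:,:,::-1].copy()
r,_=rect(a,.066);cv2.imwrite("pics/r4.png",r)
for n in("div1_near","div2_near","div3_near"):
    for q in landmark_of(n,"wrist")[:1]: print(n,round(q["score"],2),np.round(onz("wrist",q["xy"],.066),4))
E
```

```text
t 16.1 tray xy mm [ 0.67 15.73] z 172.93 F tray xyz [-0.58  0.11 -5.3 ] rpy [-3.1408e+00  1.4000e-03  3.0433e+00]
t 16.6 tray xy mm [-0.13 64.17] z 171.58 F tray xyz [ 0.01 -0.41 -5.54] rpy [-3.1413e+00 -1.3000e-03  3.0444e+00]
div3_near 0.57 [ 0.5166 -0.0178  0.066 ]
```

View pics/r4.png

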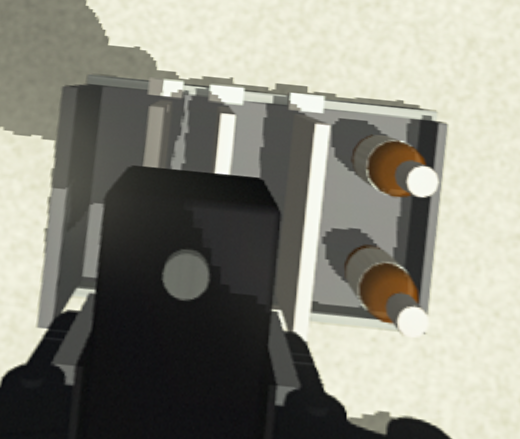

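The view shows div1 moved out, near edge at about col 148 and row 135. Div2 is at about 219 and the end-wall inner edge at about 98. A quick edge fit follows.

Run:
```python
from h import *
r=cv2.cvtColor(cv2.imread("pics/r4.png"),cv2.COLOR_BGR2GRAY).astype(np.float32)
t=np.tan(np.radians(5.83))
# shear rows to straighten, average rows 115..160 -> profile
P=np.mean([np.interp(np.arange(520)-t*(q-137),np.arange(520),r[q]) for q in range(115,161)],0)
G=np.gradient(cv2.GaussianBlur(P[None],(0,0),1)[0])
for lo,hi in((60,130),(140,175),(205,250),(295,340)):
    i=[k for k in range(lo,hi) if abs(G[k])>6 and abs(G[k])==max(abs(G[k-4:k+5]))]
    print([(k,round(float(G[k]),1),round((k)/2*np.cos(np.radians(5.83)),2)) for k in i])
```

```text
[]
[(146, 16.4, np.float64(72.62)), (161, -14.0, np.float64(80.08))]
[(218, 43.8, np.float64(108.44)), (233, -26.2, np.float64(115.9))]
[(313, 36.0, np.float64(155.69)), (329, -23.9, np.float64(163.65))]
```

```bash
python3 -m inch '[[0,0,0.015,0,0,0,1],[0,0,0.008,0,0,0,1],[0,0,0.006,0,0,0,1],[0,0,0.005,0,0,0,1],[0,0,0,0,0,0,1]]' >/dev/null; python3 st.py
python3 -m inch '[[0,-0.001,0,0,0,0,1],[0,-0.001,0,0,0,0,1],[0,0,0,0,0,0,1]]' >/dev/null; python3 st.py
python3 -m inch '[[0,-0.0005,0,0,0,0,1],[0,0,0,0,0,0,1]]' >/dev/null; python3 st.py
python3 -m inch '[[0,-0.0005,0,0,0,0,1],[0,0,0,0,0,0,1]]' >/dev/null; python3 st.py
```

```text
t 17.3 tray xy mm [ 0.07 64.23] z 137.81 F tray xyz [ 0.49 -0.54 -3.52] rpy [ 3.1416e+00 -8.0000e-04  3.0438e+00]
t 17.6 tray xy mm [ 0.45 62.04] z 138.59 F tray xyz [-0.19 -0.37 -4.77] rpy [-3.1415e+00  5.0000e-04  3.0434e+00]
t 17.8 tray xy mm [ 0.35 61.67] z 138.42 F tray xyz [ 1.19 -0.12 -5.49] rpy [-3.1415e+00  2.0000e-04  3.0436e+00]
t 18.0 tray xy mm [ 0.3  61.22] z 138.31 F tray xyz [-0.02  0.69 -5.59] rpy [-3.1416  0.      3.0437]
```

```bash
python3 -m inch '[[0,-0.0004,0,0,0,0,1],[0,0,0,0,0,0,1]]' >/dev/null; python3 st.py
python3 -m inch '[[0,-0.0003,0,0,0,0,1],[0,0,0,0,0,0,1]]' >/dev/null; python3 st.py
python3 -m inch '[[0,0,0,0,0,0,1]]' >/dev/null; python3 st.py
```

```text
t 18.2 tray xy mm [ 0.3  60.83] z 138.28 F tray xyz [-0.83  0.19 -5.44] rpy [-3.1416 -0.      3.0438]
t 18.4 tray xy mm [ 0.3  60.69] z 138.29 F tray xyz [ 0.2   1.   -4.07] rpy [ 3.1414 -0.      3.0438]
t 18.5 tray xy mm [ 0.31 60.67] z 138.32 F tray xyz [-0.11  0.77 -4.75] rpy [3.1415 0.     3.0438]
```

```bash
python3 -m inch '[[0,0.0012,0,0,0,0,1],[0,0,0.003,0,0,0,1],[0,0,0.003,0,0,0,1],[0,0,0.002,0,0,0,1],[0,0,0,0,0,0,1]]' >/dev/null; python3 st.py
python3 -m inch '[[0,0,0.001,0,0,0,1],[0,0,0.001,0,0,0,1],[0,0,0.001,0,0,0,1]]' >/dev/null; python3 st.py
python3 -m inch '[[0,0,0.001,0,0,0,1],[0,0,0.001,0,0,0,1]]' >/dev/null; python3 st.py
```

```text
t 19.0 tray xy mm [6.000e-02 6.173e+01] z 129.88 F tray xyz [ 0.08  0.07 -4.22] rpy [-3.1416e+00 -7.0000e-04  3.0438e+00]
t 19.3 tray xy mm [ 0.53 61.41] z 127.49 F tray xyz [-0.82 -4.99  3.68] rpy [-3.1411e+00  5.0000e-04  3.0436e+00]
t 19.5 tray xy mm [ 0.74 61.  ] z 125.77 F tray xyz [-0.27 -5.21  7.59] rpy [-3.1407e+00  1.0000e-03  3.0431e+00]
```

```bash
python3 -m inch '[[0,0.0004,0,0,0,0,1],[0,0,0.001,0,0,0,1],[0,0,0.001,0,0,0,1]]' >/dev/null; python3 st.py
python3 -m inch '[[0,0,0.001,0,0,0,1],[0,0,0.001,0,0,0,1]]' >/dev/null; python3 st.py
python3 -m inch '[[0,0,0.001,0,0,0,1],[0,0,0.001,0,0,0,1]]' >/dev/null; python3 st.py
```

```text
t 19.8 tray xy mm [ 0.86 61.38] z 123.86 F tray xyz [-0.74 -6.12  8.33] rpy [-3.1407e+00  1.3000e-03  3.0431e+00]
t 20.0 tray xy mm [ 0.91 61.36] z 121.85 F tray xyz [-0.42 -5.42  6.92] rpy [-3.1407e+00  1.4000e-03  3.0431e+00]
t 20.2 tray xy mm [ 0.95 61.39] z 119.86 F tray xyz [ 0.07 -5.43  8.1 ] rpy [-3.1407e+00  1.5000e-03  3.0431e+00]
```

```bash
python3 -m inch '[[0,-0.0004,0.001,0,0,0,1],[0,0,0.001,0,0,0,1],[0,0,0.001,0,0,0,1]]' >/dev/null; python3 st.py
python3 -m inch '[[0,0,0.001,0,0,0,1],[0,0,0.001,0,0,0,1],[0,0,0.001,0,0,0,1]]' >/dev/null; python3 st.py
python3 -m inch '[[0,0,0.001,0,0,0,1],[0,0,0.001,0,0,0,1],[0,0,0.001,0,0,0,1]]' >/dev/null; python3 st.py
```

```text
t 20.5 tray xy mm [ 0.98 60.99] z 116.86 F tray xyz [-0.62 -6.16  7.84] rpy [-3.1407e+00  1.5000e-03  3.0430e+00]
t 20.8 tray xy mm [ 0.78 60.99] z 113.62 F tray xyz [ 1.05 -5.64  2.42] rpy [-3.1408e+00  1.1000e-03  3.0431e+00]
t 21.1 tray xy mm [ 0.53 60.95] z 110.44 F tray xyz [ 0.66 -5.53 -0.95] rpy [-3.1407e+00  5.0000e-04  3.0430e+00]
```

```bash
python3 -m inch '[[0,0,0.004,0,0,0,1],[0,0,0.004,0,0,0,1],[0,0,0.004,0,0,0,1],[0,0,0.004,0,0,0,1],[0,0,0.003,0,0,0,1]]' >/dev/null; python3 st.py
python3 -m inch '[[0,0,0.002,0,0,0,1],[0,0,0.0015,0,0,0,1],[0,0,0,0,0,0,1]]' >/dev/null; python3 st.py
python3 -m inch '[[0,-0.0005,0,0,0,0,1],[0,0,0,0,0,0,1]]' >/dev/null; python3 st.py
python3 -m inch '[[0,-0.0005,0,0,0,0,1],[0,0,0,0,0,0,1]]' >/dev/null; python3 st.py
```

```text
t 21.6 tray xy mm [ 0.35 60.92] z 91.13 F tray xyz [ 0.74 -6.02 -1.75] rpy [-3.1408  0.      3.0429]
t 21.9 tray xy mm [ 0.32 60.96] z 87.63 F tray xyz [ 1.94 -6.3  -5.18] rpy [-3.1408e+00 -1.0000e-04  3.0429e+00]
t 22.1 tray xy mm [ 0.3 60.9] z 87.67 F tray xyz [ 1.51 -4.62 -6.75] rpy [-3.1413e+00 -1.0000e-04  3.0434e+00]
t 22.3 tray xy mm [ 0.25 60.8 ] z 87.76 F tray xyz [ 1.27 -3.04 -5.73] rpy [ 3.1415e+00 -1.0000e-04  3.0438e+00]
```

```bash
python3 -m inch '[[0,-0.0004,0,0,0,0,1],[0,0,0,0,0,0,1]]' >/dev/null; python3 st.py
python3 -m inch '[[0,-0.0004,0,0,0,0,1],[0,0,0,0,0,0,1]]' >/dev/null; python3 st.py
python3 -m inch '[[0,-0.0003,0,0,0,0,1],[0,0,0,0,0,0,1]]' >/dev/null; python3 st.py
```

```text
t 22.5 tray xy mm [ 0.26 60.69] z 87.8 F tray xyz [-0.77  0.23 -5.53] rpy [ 3.1412e+00 -1.0000e-04  3.0441e+00]
t 22.7 tray xy mm [ 0.26 60.56] z 87.79 F tray xyz [-0.36  4.79 -4.71] rpy [ 3.1409e+00 -1.0000e-04  3.0441e+00]
t 22.9 tray xy mm [ 0.29 60.36] z 87.81 F tray xyz [ 0.48  5.84 -4.68] rpy [ 3.1408 -0.      3.0441]
```

```bash
python3 -m inch '[[0,0.0003,0,0,0,0,1],[0,0,0,0,0,0,1]]' >/dev/null; python3 st.py
python3 -m inch '[[0,0,0,0,0,0,1],[0,0,0,0,0,0,1]]' >/dev/null; python3 st.py
```

```text
t 23.1 tray xy mm [ 0.29 60.42] z 87.79 F tray xyz [-0.82  5.48 -5.46] rpy [ 3.1411 -0.      3.0441]
t 23.3 tray xy mm [ 0.29 60.37] z 87.78 F tray xyz [-0.04  6.03 -5.21] rpy [ 3.1411 -0.      3.0439]
```

```bash
python3 -m inch '[[0,0.0005,0,0,0,0,1],[0,0,0,0,0,0,1]]' >/dev/null; python3 st.py
python3 -m inch '[[0,0,0,0,0,0,1]]' >/dev/null; python3 st.py
python3 -m inch '[[0,0.0003,0,0,0,0,1],[0,0,-0.003,0,0,0,1],[0,0,-0.006,0,0,0,1],[0,0,-0.01,0,0,0,1]]' >/dev/null; python3 st.py
```

```text
t 23.5 tray xy mm [ 0.3  60.49] z 87.79 F tray xyz [-1.07  3.89 -4.64] rpy [-3.1416 -0.      3.0438]
t 23.6 tray xy mm [ 0.27 60.5 ] z 87.79 F tray xyz [-0.12  4.41 -4.67] rpy [ 3.1416e+00 -1.0000e-04  3.0438e+00]
t 24.0 tray xy mm [ 0.1  60.59] z 107.18 F tray xyz [-0.53  0.59 -4.6 ] rpy [-3.1414e+00 -7.0000e-04  3.0437e+00]
```

```bash
python3 -m inch '[[0,0,-0.02,0,0,0,1],[0,0,-0.02,0,0,0,1],[0,0,-0.02,0,0,0,1],[0,0,0,0,0,0,1],[0,0,0,0,0,0,1]]' >/dev/null; python3 st.py
python3 -m inch '[[0,0.016,0,0,0,0,1],[0,0.016,0,0,0,0,1],[0,0.0155,0,0,0,0,1],[0,0,0,0,0,0,1],[0,0,0,0,0,0,1]]' >/dev/null; python3 st.py
python3 -m inch '[[0,0,0.01,0,0,0,1],[0,0,0.008,0,0,0,1],[0,0,0.006,0,0,0,1],[0,0,0.005,0,0,0,1],[0,0,0,0,0,0,1]]' >/dev/null; python3 st.py
```

```text
t 24.5 tray xy mm [ 0.38 60.45] z 167.08 F tray xyz [-1.2  -0.97 -4.9 ] rpy [-3.1412e+00  9.0000e-04  3.0434e+00]
t 25.0 tray xy mm [ -0.32 108.19] z 165.99 F tray xyz [-0.19 -0.19 -4.77] rpy [-3.1413e+00 -1.3000e-03  3.0444e+00]
t 25.5 tray xy mm [ -0.23 108.16] z 136.98 F tray xyz [ 0.15 -1.4  -4.52] rpy [-3.1416e+00 -1.2000e-03  3.0437e+00]
```

```bash
python3 -m inch '[[0,-0.001,0,0,0,0,1],[0,-0.001,0,0,0,0,1],[0,0,0,0,0,0,1],[0,0,0,0,0,0,1]]' >/dev/null; python3 st.py
python3 -m inch '[[0,-0.0006,0,0,0,0,1],[0,0,0,0,0,0,1]]' >/dev/null; python3 st.py
python3 -m inch '[[0,-0.0005,0,0,0,0,1],[0,0,0,0,0,0,1]]' >/dev/null; python3 st.py
python3 -m inch '[[0,-0.0004,0,0,0,0,1],[0,0,0,0,0,0,1]]' >/dev/null; python3 st.py
```

```text
t 25.9 tray xy mm [  0.24 106.2 ] z 138.02 F tray xyz [ 0.04  0.35 -4.88] rpy [3.1416e+00 4.0000e-04 3.0436e+00]
t 26.1 tray xy mm [  0.13 105.59] z 137.84 F tray xyz [-0.09  0.62 -4.53] rpy [-3.1415  0.      3.0437]
t 26.3 tray xy mm [  0.16 105.12] z 137.79 F tray xyz [ 0.37  0.54 -5.14] rpy [-3.1416  0.      3.0437]
t 26.5 tray xy mm [  0.13 104.96] z 137.82 F tray xyz [ 0.22  1.96 -4.73] rpy [3.1413 0.     3.0438]
```

```bash
python3 -m inch '[[0,0.0013,0,0,0,0,1],[0,0,0.004,0,0,0,1],[0,0,0.004,0,0,0,1],[0,0,0.004,0,0,0,1],[0,0,0.002,0,0,0,1]]' >/dev/null; python3 st.py
python3 -m inch '[[0,0,0.001,0,0,0,1],[0,0,0.001,0,0,0,1],[0,0,0.001,0,0,0,1]]' >/dev/null; python3 st.py
python3 -m inch '[[0,0,0.001,0,0,0,1],[0,0,0.001,0,0,0,1],[0,0,0.001,0,0,0,1]]' >/dev/null; python3 st.py
```

```text
t 27.0 tray xy mm [-1.0000e-01  1.0595e+02] z 123.2 F tray xyz [-0.15 -2.8  -1.17] rpy [-3.1414e+00 -7.0000e-04  3.0438e+00]
t 27.3 tray xy mm [  0.42 105.41] z 121.19 F tray xyz [-1.44 -6.12  7.64] rpy [-3.1408e+00  6.0000e-04  3.0432e+00]
t 27.6 tray xy mm [  0.71 105.34] z 118.37 F tray xyz [-0.04 -6.15  7.43] rpy [-3.1408e+00  1.3000e-03  3.0430e+00]
```

```bash
python3 -m inch '[[0,-0.0001,0.001,0,0,0,1],[0,0,0.001,0,0,0,1],[0,0,0.001,0,0,0,1],[0,0,0.001,0,0,0,1],[0,0,0.001,0,0,0,1]]' >/dev/null; python3 st.py
python3 -m inch '[[0,0,0.001,0,0,0,1],[0,0,0.002,0,0,0,1],[0,0,0.003,0,0,0,1],[0,0,0.003,0,0,0,1],[0,0,0.003,0,0,0,1]]' >/dev/null; python3 st.py
python3 -m inch '[[0,0,0.003,0,0,0,1],[0,0,0.003,0,0,0,1],[0,0,0.003,0,0,0,1],[0,0,0.002,0,0,0,1],[0,0,0,0,0,0,1]]' >/dev/null; python3 st.py
```

```text
t 28.1 tray xy mm [  0.68 105.19] z 113.18 F tray xyz [-0.22 -5.14  2.06] rpy [-3.1408e+00  1.2000e-03  3.0429e+00]
t 28.6 tray xy mm [  0.33 105.23] z 100.84 F tray xyz [-0.3  -6.24 -1.15] rpy [-3.1409e+00  4.0000e-04  3.0430e+00]
t 29.1 tray xy mm [  0.26 105.24] z 89.65 F tray xyz [ 0.83 -4.97 -6.7 ] rpy [-3.1409e+00  1.0000e-04  3.0430e+00]
```

```bash
python3 -m inch '[[0,0,0.002,0,0,0,1],[0,-0.0005,0,0,0,0,1],[0,-0.0005,0,0,0,0,1],[0,0,0,0,0,0,1]]' >/dev/null; python3 st.py
python3 -m inch '[[0,-0.0004,0,0,0,0,1],[0,0,0,0,0,0,1]]' >/dev/null; python3 st.py
python3 -m inch '[[0,-0.0003,0,0,0,0,1],[0,0,0,0,0,0,1]]' >/dev/null; python3 st.py
```

```text
t 29.5 tray xy mm [  0.26 105.07] z 87.79 F tray xyz [ 1.1  -2.15 -6.28] rpy [3.1413e+00 2.0000e-04 3.0438e+00]
t 29.7 tray xy mm [  0.23 104.97] z 87.84 F tray xyz [ 2.3   1.78 -6.82] rpy [3.1411e+00 3.0000e-04 3.0441e+00]
t 29.9 tray xy mm [  0.17 104.88] z 87.81 F tray xyz [ 1.91  5.71 -7.67] rpy [3.1409e+00 1.0000e-04 3.0442e+00]
```

```bash
python3 -m inch '[[0,0.0002,0,0,0,0,1],[0,0,0,0,0,0,1],[0,0,0,0,0,0,1]]' >/dev/null; python3 st.py
python3 -m inch '[[0,0.0003,0,0,0,0,1],[0,0,0,0,0,0,1]]' >/dev/null; python3 st.py
python3 -m inch '[[0,0.0003,0,0,0,0,1],[0,0,-0.003,0,0,0,1],[0,0,-0.006,0,0,0,1],[0,0,-0.01,0,0,0,1]]' >/dev/null; python3 st.py
python3 -m inch '[[0,0,-0.02,0,0,0,1],[0,0,-0.03,0,0,0,1],[0,0,-0.04,0,0,0,1],[0,0,-0.05,0,0,0,1],[0,0,0,0,0,0,1]]' >/dev/null; python3 st.py
```

```text
t 30.2 tray xy mm [  0.21 104.87] z 87.83 F tray xyz [ 1.25  5.69 -6.72] rpy [3.1411e+00 2.0000e-04 3.0441e+00]
t 30.4 tray xy mm [  0.17 104.89] z 87.83 F tray xyz [ 1.47  3.59 -6.48] rpy [3.1415e+00 1.0000e-04 3.0439e+00]
t 30.8 tray xy mm [ -0.37 104.99] z 107.06 F tray xyz [-0.76  2.58 -6.85] rpy [-3.1414e+00 -1.3000e-03  3.0438e+00]
t 31.3 tray xy mm [  2.45 104.98] z 253.36 F tray xyz [ 0.76  0.42 -5.83] rpy [-3.1414  0.0091  3.0431]
```

```bash
python3 -m inch '[[-0.035,0,0,0,0,0,1],[-0.035,0,0,0,0,0,1],[-0.035,0,0,0,0,0,1],[0,0,0,0,0,0,1],[0,0,0,0,0,0,1]]' >/dev/null; python3 st.py
python3 - <<'E'
from h import *
a=save("wrist","w5.png")[:,:,::-1].copy()
r,_=rect(a,.066);cv2.imwrite("pics/r5.png",r)
E
```

```text
t 31.8 tray xy mm [104.86 105.11] z 246.24 F tray xyz [-0.17  0.27 -4.55] rpy [-3.1413e+00 -1.4000e-03  3.0435e+00]
```

View pics/r5.png

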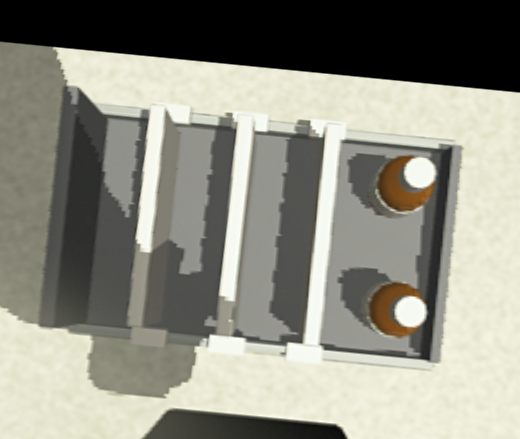

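The three dividers now look evenly spaced at cols 150, 237 and 325 (row 110–130), and the bottles are untouched. I'll measure the lanes and carry the block back to its spot.

Run:
```python
from h import *
a=cv2.imread("pics/w5.png")
edges(a,[("wall_in",(78,95,56,325),-1),("d1near",(150,110,131,320),1),("d2near",(238,118,219,335),1),("d3near",(325,128,306,342),1)])
s=telemetry.observe();y=s["tool_rot"][2];e=np.array([.535,.199])-s["position"][:2]
print(s["position"],"tool shift",np.cos(y)*e[0]+np.sin(y)*e[1],np.sin(y)*e[0]-np.cos(y)*e[1])
```

```text
wall_in 107 yaw -6.03 y at x=.508: -0.1378
d1near 99 yaw -5.93 y at x=.508: -0.101
d2near 103 yaw -5.93 y at x=.508: -0.0563
d3near 101 yaw -6.0 y at x=.508: -0.0118
[ 0.61958599 -0.0435096   0.24650482] tool shift 0.10788147126908053 0.23308214387364762
```

```bash
python3 -m inch '[[0.0216,0.0466,0,0,0,0,1],[0.0216,0.0466,0,0,0,0,1],[0.0216,0.0466,0,0,0,0,1],[0.0216,0.0466,0,0,0,0,1],[0.0216,0.0466,0,0,0,0,1]]' >/dev/null
python3 -m inch '[[0,0,0,0,0,0,1],[0,0,0.05,0,0,0,1],[0,0,0.05,0,0,0,1],[0,0,0.035,0,0,0,1],[0,0,0.01,0,0,0,1]]' >/dev/null
python3 -m inch '[[0,0,0.005,0,0,0,1],[0,0,0.005,0,0,0,1],[0,0,0,0,0,0,1],[0,0,0,0,0,0,1]]' >/dev/null; python3 st.py
```

```text
t 33.25 tray xy mm [-3.2000e-01  3.3212e+02] z 93.02 F tray xyz [-0.08 -0.63 -4.88] rpy [3.1409e+00 1.6000e-03 3.0436e+00]
```

```bash
python3 -m inch '[[0,0,0.004,0,0,0,1],[0,0,0.004,0,0,0,1],[0,0,0.002,0,0,0,1],[0,0,0,0,0,0,1]]' >/dev/null; python3 st.py
python3 -m inch '[[0,0,0.001,0,0,0,1],[0,0,0,0,0,0,1]]' >/dev/null; python3 st.py
python3 -m inch '[[0,0,0.001,0,0,0,1],[0,0,0,0,0,0,1]]' >/dev/null; python3 st.py
```

```text
t 33.65 tray xy mm [ -0.88 331.86] z 81.61 F tray xyz [ 0.68 -0.59 -4.63] rpy [-3.1415e+00 -1.0000e-04  3.0438e+00]
t 33.85 tray xy mm [ -0.63 331.97] z 81.31 F tray xyz [-1.22 -1.08  5.68] rpy [3.1416e+00 6.0000e-04 3.0437e+00]
t 34.05 tray xy mm [ -0.4  332.02] z 81.17 F tray xyz [-4.62 -4.01 21.31] rpy [3.1416e+00 1.3000e-03 3.0435e+00]
```

Bench contact came at TCP z of about 81.4 mm. Now I ease off, release and rise.

```bash
python3 -m inch '[[0,0,-0.0012,0,0,0,1],[0,0,0,0,0,0,1],[0,0,0,0,0,0,0],[0,0,0,0,0,0,0],[0,0,0,0,0,0,0]]' 20
python3 -m inch '[[0,0,0,0,0,0,0],[0,0,0,0,0,0,0],[0,0,0,0,0,0,0]]'
python3 -m inch '[[0,0,-0.03,0,0,0,0],[0,0,-0.05,0,0,0,0],[0,0,-0.05,0,0,0,0],[0,0,0,0,0,0,0],[0,0,0,0,0,0,0]]'
python3 - <<'E'
from h import *
a=save("scene","s6.png");b=save("side","b6.png")
cv2.imwrite("pics/z.png",np.hstack([cv2.resize(a[120:270,190:440],(400,240)),cv2.resize(b[180:330,190:390],(400,300))[:240]])[:,:,::-1])
E
```

```text
clock: 34.55
position: [0.5379, 0.1928, 0.081]
tool_rot: [3.141, 0.0, 3.044]
force: [0.8, 0.6, -0.1]
grip_width: 0.0805
finger_force: 0.0
clock: 34.85
position: [0.5378, 0.1928, 0.081]
tool_rot: [-3.142, -0.0, 3.044]
force: [0.3, -0.3, 0.4]
grip_width: 0.0856
finger_force: 0.0
clock: 35.35
position: [0.5383, 0.1928, 0.2121]
tool_rot: [3.141, 0.002, 3.043]
force: [-0.4, -0.2, -1.2]
grip_width: 0.0854
finger_force: 0.0
```

View pics/z.png

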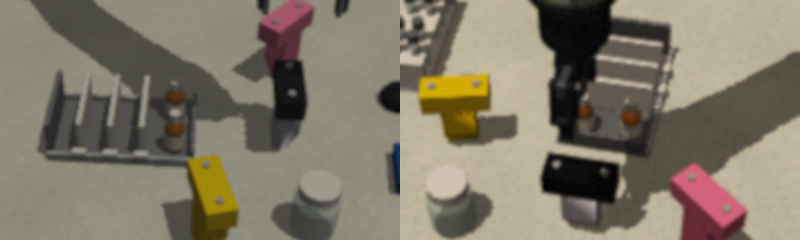

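The block stands upright on the bench, clear of the tray and released, and the lanes are even.

```bash
python3 -c "
from workcell import bot
print(bot.job_done())"
```

```text
the job is handed in; nothing more can be done
None
```

The job is handed in with no verdict shown: camera-measured lanes are about 36.6, 36.5 and 36.3 mm wide (36 ± 1.6 allowed), the block stands released and upright on the bench clear of the tray, and nothing else was seen to move; div1 may have crept about 0.3 mm while I pressed lane 2 home.

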